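Raise the press lever and slide the book home

ROBOT

A 7-joint arm with a two-finger parallel gripper is mounted at the origin on the work surface. World frame = base frame: x ahead of the robot, y to its left, z up, the work surface at z = 0. Lengths are in m, angles in rad, forces in N, time in s.
With the tool pointing down it reaches from about 0.4 to 0.875 m from the base axis. Payload 19.3 kg.
Tool frame: the origin (TCP) lies on the centre line of the jaws, within the pads' length; the fingertips stand 11 mm ahead of it and the grasp point (between the pads) lies 8 mm behind it; y points along the fingers, x is the direction in which the jaws open and shut, and the axes are right-handed (so a half turn about y gives the same grasp; the last joint's range is limited). The gripper opens to 85 mm and grips with 20 to 120 N. Pads are 22 mm wide; open, the fingers measure 114 mm over their backs; the gripper's body (76 mm by 85 mm) begins 54 mm behind the grasp point. The pads swing forward as they close: fully open they stand 13 mm farther back than shut.
Start: joints at [-1.192, 0.521, -0.036, 1.599, 0.021, 1.021, -0.113], TCP at [0.271, 0.563, 0.242] pointing down, gripper open.
Joint ranges: [-2.91, 2.91], [-0.3, 2.13], [-1.5, 1.42], [0.17, 2.43], [-1.26, 4.41], [0.16, 1.93], [-2.52, 2.52]. Speed limits (rad/s): [1.89, 1.89, 2.39, 2.39, 3.01, 3.01, 3.01].

INTERFACE

Orientations are given as [roll, pitch, yaw] about the fixed x, y, z axes, in that order (R = Rz(yaw) Ry(pitch) Rx(roll)).
In Python, from workcell import monitor, cams, bot gives the robot as it stands.
- The arm moves only by the tool send_rows, never from a script. Its argument "series" is text: rows parted by semicolons, each of 7 numbers parted by spaces: the turn, a rotation vector about the tool's x, y, z in rad, then the shift along the tool's x, y, z in mm, then the opening, from 0 (shut) to 1 (fully open). In form: ax ay az tx ty tz claw; .... A call has 1 to 20 rows; each row is the pose to reach, as a shift and turn from the pose commanded when the call began, along the tool's axes at that moment; what a row does not reach only later rows make up. A row lasts 1/12 s, in which the tool goes at most 41.7 mm and 7.16 degrees, less where a joint would pass 70% of its speed; a pose out of reach is approached as far as the arm can. A call with a gripper value outside its range is refused whole. The fingers move at their own pace and stop on an object; "force" is the grip in N (left out, the last holds). Time passes only in rows, so rows that repeat a pose let the fingers close. It gives the time, the measured TCP pose, the force and the opening at its end, in the units of the state.
- monitor.observe(): the state, without advancing time (a new reading comes with each control period).
- cams.grab_frame(name): name is "side" or "top"; returns the picture (400x640x3 uint8, red, green, blue); there is no depth.
- cams.get_calibration(name): a dict with "mtx" (3x3 intrinsics, pixels), "origin" and "attitude" of the camera in the world. Camera axes: x right, y down, z forward; pixel columns grow to the right and rows downward; lengths in m; the calibration is good to about 2 mm. A picture is of the moment at which its call begins. get_calibration takes no time and is no camera call.
- bot.job_done(): hands the job in, once; it reports no verdict.
The state is a dict: "clock": time; "qpos": joint angles; "qd": joint speeds; "joint_efforts": joint torques, N m; "position": TCP position; "tool_rot": TCP orientation; "force": force on the tool from outside, world axes, zero at the start; "moment": the same for the moment, N m; "grip_width": finger opening in m.
Only numpy, scipy, OpenCV 4.12 (cv2) and the standard library are available. Lean on these libraries where they do the work, as an engineer would, in place of code of your own. Each camera call takes 0.05 s, during which the arm holds its last target.

TASK

In the bookbinder's hold-down press, push the counterweighted lever up past its balance point so that it stays raised by itself, then push the book along the bed, without lifting it, until its far edge lies flush against the fence. Leave the other things on the bench where they are.

Things in the scene. Friction and masses are not known exactly. Their poses are not given: they have to be found in the camera images.
- press: Fixed grey press. Origin under the centre of its bed; x from its front (robot side) to its back, y left, z up. Bed 340 (x) by 205 (y) mm, top at z = 20. Side guides 10 mm high above the bed from x = -170 to 40, inner faces at y = +-92. The lever's hinge axis runs along y at x = 110, z = 80 mm, between two cheeks (x 85 to 135, z up to 105).
- lever (a joint): Hinge of the press lever, rad. 0: down, its foot on the bed in front of the fence, in the book's way; grows as the handle rises and swings to the back. Balance near 0.75: below it falls back to 0, above it falls on by itself, slowed by a damper, to its stop at 1.45 within a few seconds. It takes about 3 N at the handle along its path, 5 N if pushed level.
- lever_handle (a point): Centre of the lever's black cross bar, 18 mm in diameter, 140 long along the press's y, 240 from the hinge axis. Lever down: it points to the front, 30 degrees above level, bar at x = -98, z = 200 mm in the press's frame; push the bar from the front and below. Raised: bar at x = 205, z = 300, foot at about x = 40, z = 170. The lever is a bar 20 mm wide.
- book_center (a point): Centre of the loose hard-cover notebook lying flat on the press's bed in front of the foot: 105 (x) by 148 (y) by 26 mm high, 0.2 to 0.45 kg. Its axes are roughly those of the press at the start (within 0.12 rad); its near long edge is its spine. When home, its centre is at x = -12.5 mm, z = 33 mm in the press's frame.
- fence (a point): Middle of the foot of the fence's front face, on the bed, at x = 40 mm in the press's frame; same axes as the press. The fence is a steel strip across the bed, 30 mm high at both ends and 12 mm high in the middle; the book's far edge goes flush against it.
- glue_jar: Bystander: white jar, 64 mm in diameter, 85 high, origin under its centre.
- thread_spool: Bystander: wooden spool, 48 mm in diameter, 50 high, upright, origin under its centre.
- weight: Bystander: steel paper weight with a knob, 52 mm in diameter, 75 high, origin under its centre.
- folder: Bystander: flat white bone folder, 150 by 24 by 6 mm, origin under its centre.
- brush: Bystander: glue brush lying flat.
- cup: Bystander: white mug, 72 mm in diameter, 80 high, origin under its centre.
- boards: Bystander: stack of cover boards, 150 by 110 by 30 mm, origin under its centre.
Things that resemble listed ones, but are neither listed nor needed, are in the scene too. Leave any blue or grey look-alike of the part that bears book_center alone.

How it is judged:
On the way, in this order (a step that is already met when the one before it is completed fails the run):
1. the lever is up, well past its balance point, with the book not yet home (value of joint lever above 1.2 rad), for 0.2 s.
2. the book lies against the fence (x of book_center in the frame of fence above -0.0585 m and angle between the x axis of book_center and the x axis of fence, either way round below 0.06 rad), for 0.2 s.
At the end, for the whole second after the job is handed in: The lever rests at its raised stop (joint above 1.35 rad, still), and the book lies flat on the bed between the guides with its far edge against the fence: within 6 mm of touching and 0.06 rad of square (all of step 2 and value of joint lever above 1.35 rad and velocity of joint lever between -0.05 and 0.05 rad/s and x of book_center in the frame of fence below -0.045 m and y of book_center in the frame of fence between -0.03 and 0.03 m and z of book_center in the frame of fence below 0.018 m and angle between book_center's own z axis and vertical below 0.05 rad).
It fails at once if the book is lifted or carried (its centre more than 15 mm above its height at rest) or tipped (height (world z) of book_center above 0.048 m or angle between book_center's own z axis and vertical above 0.25 rad).
It fails at once if a bystander is moved by more than 25 mm (distance of any of glue_jar, thread_spool, weight, folder, brush, cup, boards from where it was at the start of the episode above 0.025 m).
It also fails if it takes over 53 s, if anything falls off the work surface, if the arm or the gripper's body presses on something with over 40 N, if the wrist force passes 120 N, or if a joint passes its speed limit or range.

## Working session

There is one attempt and no reset: what is moved stays moved. The work goes in short steps, Python scripts to look and compute and a tool call to move; the robot and the scene stay as the last step left them, time stands still between calls to the robot, and variables do not carry over. Pictures are saved under pics/ and viewed, and the job is handed in when it is done.

Besides the shell and the picture viewer there is one more tool, called in YAML: its name, and indented under it one key for each argument. send_rows: Moves the arm, as the interface text tells. Its arguments: {"type":"object","properties":{"series":{"type":"string"},"force":{"type":"number"}},"required":["series"]}

```bash
ls; mkdir -p pics
python3 - <<'E'
from workcell import monitor, cams, bot
import cv2
s=monitor.observe(); print(s)
for n in("side","top"):
    cv2.imwrite(f"pics/{n}0.png",cams.grab_frame(n)[:,:,::-1]); print(cams.get_calibration(n))
E
```

```text
pics
{'clock': 0.0, 'qpos': array([-1.19219058,  0.52202253, -0.03634475,  1.59997158,  0.02119232,
        1.02110228, -0.11281223]), 'qd': array([ 6.93544670e-05, -3.09046729e-04,  4.91286138e-04, -4.83857921e-04,
        1.57925104e-03, -5.51855080e-04, -1.94628344e-03]), 'joint_efforts': array([-1.34264599e-03, -9.27120996e+01,  1.97911732e+00, -3.69962633e+01,
        1.77399558e-02,  7.79947004e-03, -2.09389412e-06]), 'position': array([0.27106682, 0.56281388, 0.24173326]), 'tool_rot': array([-1.57086037e+00,  1.11730226e-03,  1.12197872e+00]), 'force': array([ 0.23988996,  0.53979257, -0.71403887]), 'moment': array([0.05009095, 0.01342469, 0.02832628]), 'grip_width': 0.08526876586206586}
{'mtx': array([[473.28165174,   0.        , 310.36557369],
       [  0.        , 473.28165174, 192.12724351],
       [  0.        ,   0.        ,   1.        ]]), 'origin': array([-0.1484163 , -0.7985459 ,  1.25212003]), 'attitude': array([-2.39246781,  0.00308818, -0.71762843])}
{'mtx': array([[385.11768042,   0.        , 316.55260795],
       [  0.        , 385.11768042, 199.33123637],
       [  0.        ,   0.        ,   1.        ]]), 'origin': array([0.4827679 , 0.00466238, 1.505075  ]), 'attitude': array([-3.09743301, -0.01662762, -1.56639692])}
```

View pics/side0.png

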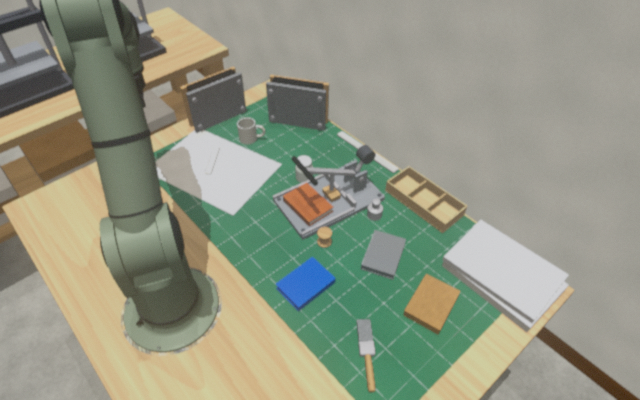

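View pics/top0.png

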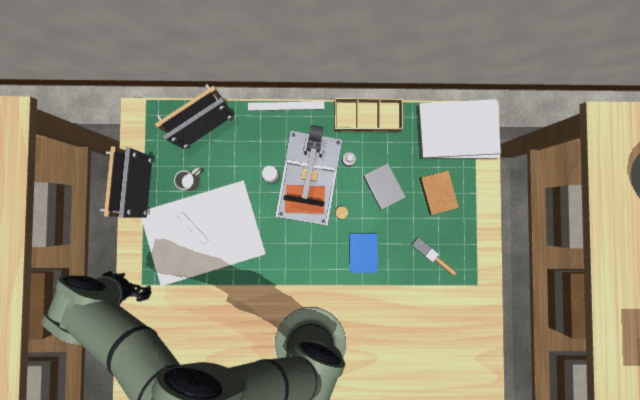

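The candidates for the book are: the red-orange one on the press bed at top (305,199), the blue one at (363,253), the grey one at (384,186), and the brown boards at (438,192). Only the red-orange one lies on the press bed in front of the foot, so I choose it. I'll check it in a close crop.

```bash
cat > h.py <<'E'
import numpy as np, cv2
from scipy.spatial.transform import Rotation as R
from workcell import monitor, cams, bot
def cal(n):
    c=cams.get_calibration(n); return c['mtx'],c['origin'],R.from_euler('xyz',c['attitude']).as_matrix()
def ray(n,uv):
    K,o,A=cal(n); d=A@np.linalg.solve(K,[uv[0],uv[1],1]); return o,d
def onz(n,uv,z):
    o,d=ray(n,uv); return o+d*(z-o[2])/d[2]
def proj(n,p):
    K,o,A=cal(n); q=K@(A.T@(np.asarray(p)-o)); return q[:2]/q[2]
def grab(n): return cams.grab_frame(n)[:,:,::-1].copy()
E
python3 - <<'E'
from h import *
t=cv2.imread('pics/top0.png'); s=cv2.imread('pics/side0.png')
cv2.imwrite('pics/ct0.png',cv2.resize(t[115:235,260:370],None,fx=5,fy=5,interpolation=cv2.INTER_CUBIC))
cv2.imwrite('pics/cs0.png',cv2.resize(s[135:245,255:395],None,fx=5,fy=5,interpolation=cv2.INTER_CUBIC))
E
```

```text
(no output)
```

View pics/ct0.png

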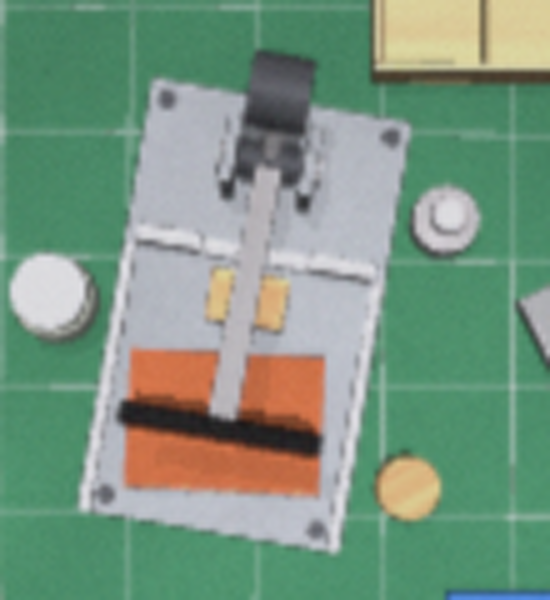

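View pics/cs0.png

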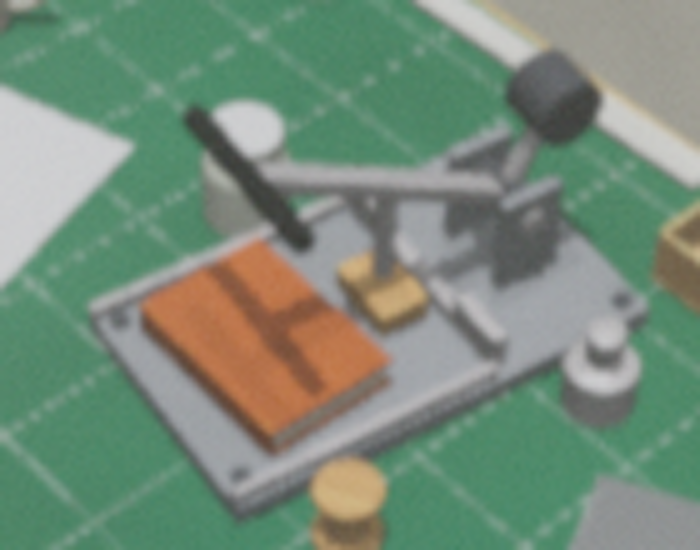

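The crops confirm that the red-orange book lies on the bed, rotated relative to the press, with the black bar above it and the foot in front of the fence. The bed corners in the top crop are at about (153,80), (410,125), (338,550) and (82,510).

Run:
```python
from h import *
np.set_printoptions(precision=4,suppress=True)
f=lambda p,o:((p[0]+.5)/5-.5+o[0],(p[1]+.5)/5-.5+o[1])
T=(260,115);S=(255,135)
W=np.array([onz('top',f(p,T),.02) for p in [(153,80),(410,125),(338,550),(82,510)]])
print(W); BL,BR,FR,FL=W[:,:2]
c=W[:,:2].mean(0); ax=(BL+BR-FL-FR); yaw=np.arctan2(ax[1],ax[0]); ay=(BL+FL-BR-FR); 
yaw2=np.arctan2(-ay[0],ay[1])
print(c,yaw,yaw2,np.linalg.norm(ax)/2,np.linalg.norm(ay)/2)
# side check of bed corners
W2=np.array([onz('side',f(p,S),.02) for p in [(90,305),(240,500),(645,310)]]);print('side FL FR BR',W2)
for n,o,ps in(('top',T,[(131,350),(325,352),(321,495),(126,487)]),('side',S,[(262,240),(388,358),(275,440),(145,305)])):
    B=np.array([onz(n,f(p,o),.046) for p in ps]);print(n,B.mean(0));e=B[0]+B[1]-B[2]-B[3];print(np.arctan2(e[1],e[0]),np.linalg.norm(e)/2,np.linalg.norm(B[0]+B[3]-B[1]-B[2])/2)
y=(yaw+yaw2)/2;Rz=np.array([[np.cos(y),-np.sin(y)],[np.sin(y),np.cos(y)]])
print('bar',c+Rz@[-.098,0], 'ends', c+Rz@[-.098,.07],c+Rz@[-.098,-.07])
for n in('top','side'):
  for d in(.07,-.07): 
    q=c+Rz@[-.098,d]; o=T if n=='top' else S; print(n,(proj(n,[*q,.2])-o)*5)
for nm,p,z in(('jar',(45,292),.085),('spool',(408,488),.05),('weight',(448,215),.075)):
    q=onz('top',f(p,T),z);print(nm,q,'press',Rz.T@(q[:2]-c))
```

```text
[[ 0.8154  0.0839  0.02  ]
 [ 0.7817 -0.1162  0.02  ]
 [ 0.4513 -0.0612  0.02  ]
 [ 0.4812  0.136   0.02  ]]
[0.6324 0.0106] -0.15980109302149453 -0.1588250801225604 0.3365405350203915 0.2011332664346615
side FL FR BR [[ 0.491   0.1426  0.02  ]
 [ 0.4579 -0.0594  0.02  ]
 [ 0.7819 -0.1192  0.02  ]]
top [0.5492 0.0254 0.046 ]
-0.02638034738900863 0.1063175362514934 0.14747245208977186
side [0.5519 0.022  0.046 ]
-0.01250216368270491 0.10311048963423211 0.14555145559151164
bar [0.5356 0.0262] ends [0.5467 0.0953] [ 0.5245 -0.043 ]
top [117.4794 411.6662]
top [321.2333 445.4287]
side [183.4068 114.7678]
side [298.4763 246.0168]
jar [0.6421 0.159  0.085 ] press [-0.0139  0.148 ]
spool [ 0.499  -0.1127  0.05  ] press [-0.1122 -0.1429]
weight [ 0.703  -0.1403  0.075 ] press [ 0.0936 -0.1378]
```

The press is centred at about (0.633, 0.011) with yaw -0.159. The projected bar ends match both views. I'll move, jaws shut and square to the press, to a point in front of the bar.

send_rows:
  series: "0 -0.01 0 -8 0 -8 0;0 -0.02 0 -23 0 -25 0;0 -0.04 0 -46 0 -51 0;0 -0.06 0 -69 0 -76 0;0 -0.08 0 -92 0 -101 0;0 -0.1 0 -115 0 -127 0;0 -0.12 0 -142 0 -156 0;0 -0.14 0 -169 0 -186 0;0 -0.16 0 -195 0 -215 0;0 -0.18 0 -222 0 -245 0;0 -0.2 0 -249 0 -274 0;0 -0.22 0 -276 0 -304 0;0 -0.24 0 -299 5 -329 0;0 -0.26 0 -322 10 -354 0;0 -0.27 0 -345 18 -380 0;0 -0.28 0 -360 28 -397 0;0 -0.29 0 -372 38 -409 0;0 -0.29 0 -380 48 -418 0;0 -0.29 0 -383 52 -422 0;0 -0.29 0 -383 52 -422 0"

```text
clock: 1.77
position: [0.4847, 0.0336, 0.1896]
tool_rot: [-1.569, 0.001, 1.41]
force: [-0.1, -0.1, 0.1]
grip_width: 0.0001
```

Run:
```python
from h import *
np.set_printoptions(precision=4,suppress=True)
s=monitor.observe()
for k in('clock','qpos','position','tool_rot','force','grip_width'):print(k,s[k])
y=-.159;Rz=np.array([[np.cos(y),-np.sin(y)],[np.sin(y),np.cos(y)]]);print('press',Rz.T@(s['position'][:2]-[.633,.011]))
cv2.imwrite('pics/s1.png',grab('side'));
s=cv2.imread('pics/s1.png');cv2.imwrite('pics/s1c.png',cv2.resize(s[95:245,225:395],None,fx=4,fy=4))
```

```text
clock 1.7667
qpos [-0.2532  0.3775  0.0784  2.0141 -0.0418  0.7531  1.2606]
position [0.4847 0.0336 0.1896]
tool_rot [-1.5694  0.0008  1.4103]
force [-0.104  -0.1298  0.131 ]
grip_width 0.00010974242320673073
press [-0.15   -0.0011]
```

View pics/s1c.png

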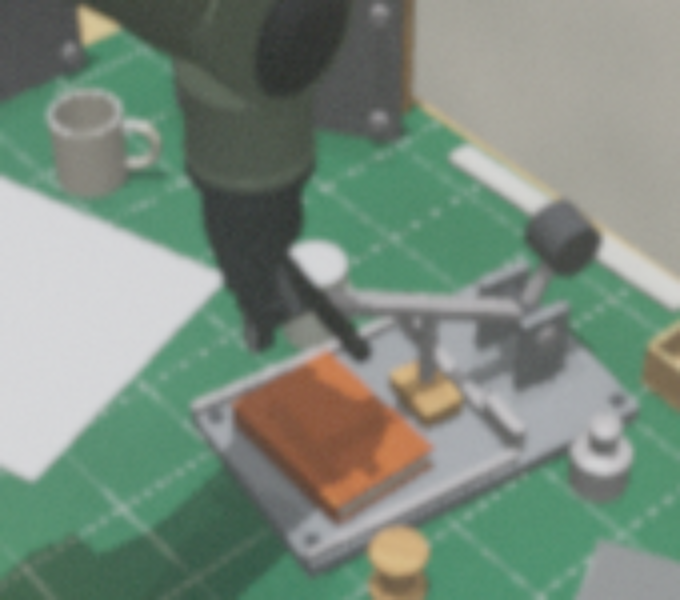

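The shut fingers are just in front of the bar's middle, and the tips are slightly below it. Next I push along the bar's arc.

send_rows:
  series: "0 0 0 0 0 -10 0;0 0 0 0 0 -22 0;0 0 0 0 0 -30 0;0 0 0 0 -3 -36 0;0 0 0 0 -9 -40 0;0 0 0 0 -18 -46 0;0 0 0 0 -26 -52 0;0 0 0 0 -34 -59 0;0 0 0 0 -42 -66 0;0 0 0 0 -50 -73 0;0 0 0 0 -57 -81 0;0 0 0 0 -64 -89 0;0 0 0 0 -71 -97 0;0 0 0 0 -77 -105 0;0 0 0 0 -83 -114 0;0 0 0 0 -88 -123 0;0 0 0 0 -93 -132 0;0 0 0 0 -98 -142 0;0 0 0 0 -98 -142 0"

```text
clock: 3.4
position: [0.6269, 0.0127, 0.2893]
tool_rot: [-1.572, -0.0, 1.412]
force: [0.7, -1.2, 0.5]
grip_width: -0.0
```

Run:
```python
from h import *
cv2.imwrite('pics/s2.png',grab('side'));
s=cv2.imread('pics/s2.png');cv2.imwrite('pics/s2c.png',cv2.resize(s[65:245,225:425],None,fx=3,fy=3))
```

```text
(no output)
```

View pics/s2c.png

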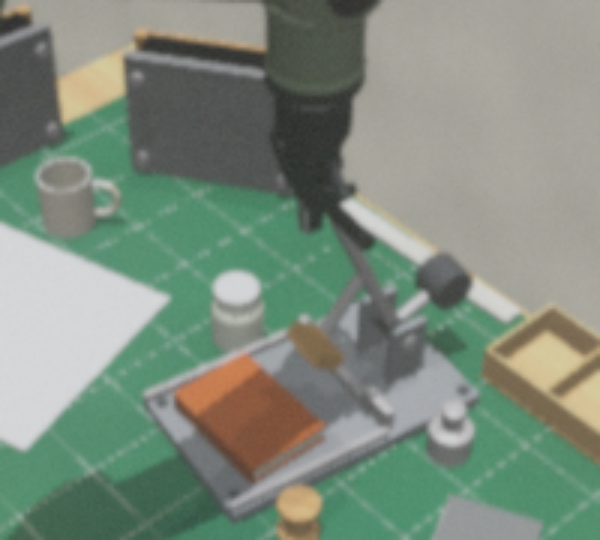

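The lever follows the fingers and now stands at about 65° from the front. I'll push on past the balance point and then back off.

send_rows:
  series: "0 0 0 0 -4 -10 0;0 0 0 0 -8 -20 0;0 0 0 0 -11 -30 0;0 0 0 0 -14 -40 0;0 0 0 0 -16 -50 0;0 0 0 0 -18 -60 0;0 0 0 0 -20 -70 0;0 0 0 0 -21 -80 0;0 0 0 0 -22 -90 0;0 0 0 0 -22 -98 0;0 0 0 0 -22 -98 0;0 0 0 0 -22 -98 0"

```text
clock: 4.45
position: [0.7217, -0.0027, 0.3097]
tool_rot: [-1.57, 0.0, 1.412]
force: [-0.3, -0.3, -0.1]
grip_width: 0.0001
```

Run:
```python
from h import *
cv2.imwrite('pics/s3.png',grab('side'));
s=cv2.imread('pics/s3.png');cv2.imwrite('pics/s3c.png',cv2.resize(s[65:245,225:425],None,fx=3,fy=3))
```

```text
(no output)
```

View pics/s3c.png

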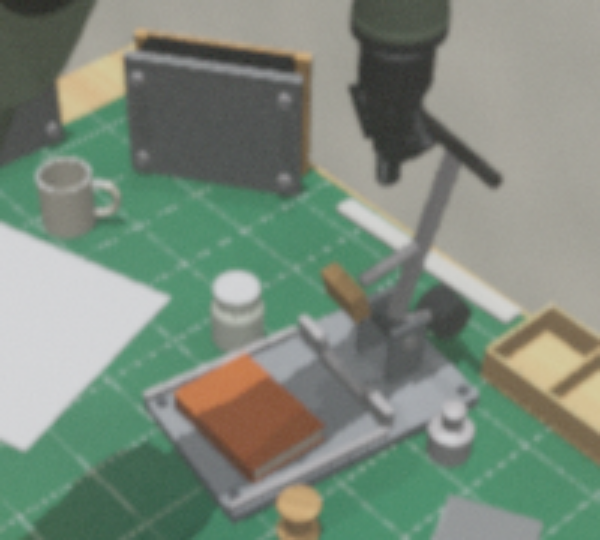

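The lever is past balance and swinging back by itself. I'll retreat over the book, open the jaws, and come down in front of the spine.

send_rows:
  series: "0 0 0 0 0 10 0;0 0 0 0 0 26 0;0 0 0 0 0 46 0;0 0 0 0 0 66 0;0 0 0 0 0 88 0;0 0 0 0 0 110 0;0 0 0 0 0 132 0;0 0 0 0 0 154 0.3;0 0 0 0 5 176 0.6;0 0 0 0 15 198 1;0 0 0 0 30 218 1;0 0 0 0 50 236 1;0 0 0 0 75 250 1;0 0 0 0 100 262 1;0 0 0 0 125 268 1;0 0 0 0 150 270 1;0 0 0 0 175 270 1;0 0 0 0 195 270 1;0 0 0 0 210 270 1;0 0 0 0 210 270 1"

```text
clock: 6.17
position: [0.4537, 0.0396, 0.0984]
tool_rot: [-1.568, 0.001, 1.412]
force: [-0.2, -0.3, -0.5]
grip_width: 0.0854
```

Run:
```python
from h import *
s=grab('side');t=grab('top');cv2.imwrite('pics/s4.png',s);cv2.imwrite('pics/t4.png',t)
a=cv2.resize(s[65:265,205:405],None,fx=3,fy=3);b=cv2.resize(t[105:305,260:320],None,fx=3,fy=3)
cv2.imwrite('pics/s4c.png',np.hstack([a,b]))
```

```text
(no output)
```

View pics/s4c.png

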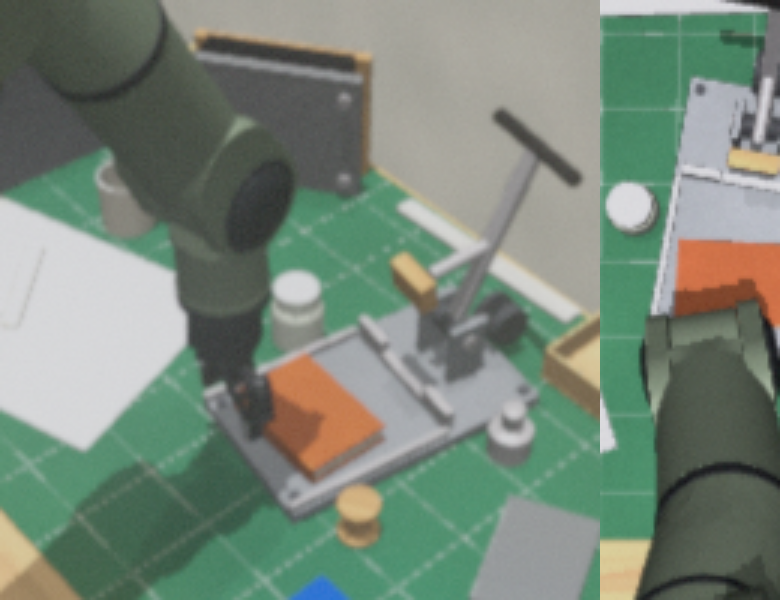

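The lever is raised at its stop and the jaws are open in front of the spine. The near fingertip appears at side crop (257,437). I'll work out its height.

Run:
```python
from h import *
p=monitor.observe()['position']; ax=np.array([np.cos(1.412),np.sin(1.412),0])
for k in (-.045,-.055):
  for dz in(0,-.011,): print(k,dz,(proj('side',p+ax*k+[0,0,dz])-[205,65])*3)
```

```text
-0.045 0 [251.43644866 436.71714488]
-0.045 -0.011 [251.80944576 443.39626429]
-0.055 0 [256.16828317 442.74947871]
-0.055 -0.011 [256.51762266 449.42205451]
```

The tip appears to be level with the TCP or slightly above it, as described for open jaws. A TCP at z = 0.033 therefore meets the spine safely above the bed.

send_rows:
  series: "0 0 0 0 10 0 1;0 0 0 0 25 0 1;0 0 0 0 40 0 1;0 0 0 0 53 0 1;0 0 0 0 61 0 1;0 0 0 0 65 0 1;0 0 0 0 65 0 1;0 0 0 0 65 -5 1;0 0 0 0 65 -10 1;0 0 0 0 65 -15 1;0 0 0 0 65 -20 1;0 0 0 0 65 -25 1;0 0 0 0 65 -30 1;0 0 0 0 65 -35 1;0 0 0 0 65 -40 1;0 0 0 0 65 -45 1;0 0 0 0 65 -50 1;0 0 0 0 65 -55 1;0 0 0 0 65 -60 1;0 0 0 0 65 -60 1"

```text
clock: 7.93
position: [0.516, 0.0299, 0.0353]
tool_rot: [-1.572, -0.0, 1.412]
force: [-0.9, -0.7, 0.4]
grip_width: 0.0856
```

Run:
```python
from h import *
s=grab('side');t=grab('top');cv2.imwrite('pics/s5.png',s);cv2.imwrite('pics/t5.png',t)
a=cv2.resize(s[105:265,205:405],None,fx=4,fy=3.7)
cv2.imwrite('pics/s5c.png',a)
```

```text
(no output)
```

View pics/s5c.png

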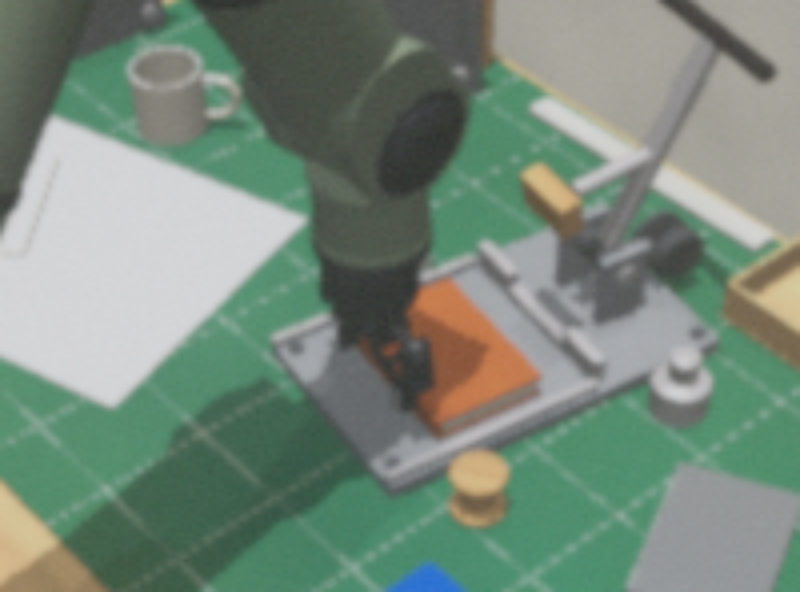

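The book is now square against both fingertips and moving. I'll continue, a little lower.

send_rows:
  series: "0 0 0 0 2 -3 1;0 0 0 0 3 -7 1;0 0 0 0 3 -11 1;0 0 0 0 3 -15 1;0 0 0 0 3 -19 1;0 0 0 0 3 -23 1;0 0 0 0 3 -27 1;0 0 0 0 3 -30 1;0 0 0 0 3 -33 1;0 0 0 0 3 -35 1;0 0 0 0 3 -37 1;0 0 0 0 3 -37 1"

```text
clock: 9.03
position: [0.5518, 0.0243, 0.0323]
tool_rot: [-1.571, -0.0, 1.412]
force: [0.8, -0.3, -1.1]
grip_width: 0.0852
```

send_rows:
  series: "0 0 0 0 0 -1 1;0 0 0 0 0 -2 1;0 0 0 0 0 -3 1;0 0 0 0 0 -3 1"

```text
clock: 9.37
position: [0.5545, 0.0238, 0.0323]
tool_rot: [-1.571, -0.0, 1.412]
force: [0.3, 0.0, 0.2]
grip_width: 0.0853
```

Run:
```python
from h import *
s=grab('side');t=grab('top');cv2.imwrite('pics/s6.png',s);cv2.imwrite('pics/t6.png',t)
a=cv2.resize(s[145:245,255:385],None,fx=6,fy=5.9)
cv2.imwrite('pics/s6c.png',a)
p=monitor.observe();print(p['force'],p['position'])
```

```text
[ 0.11402976 -0.08606121 -0.17253864] [0.55448879 0.02380648 0.03231783]
```

View pics/s6c.png

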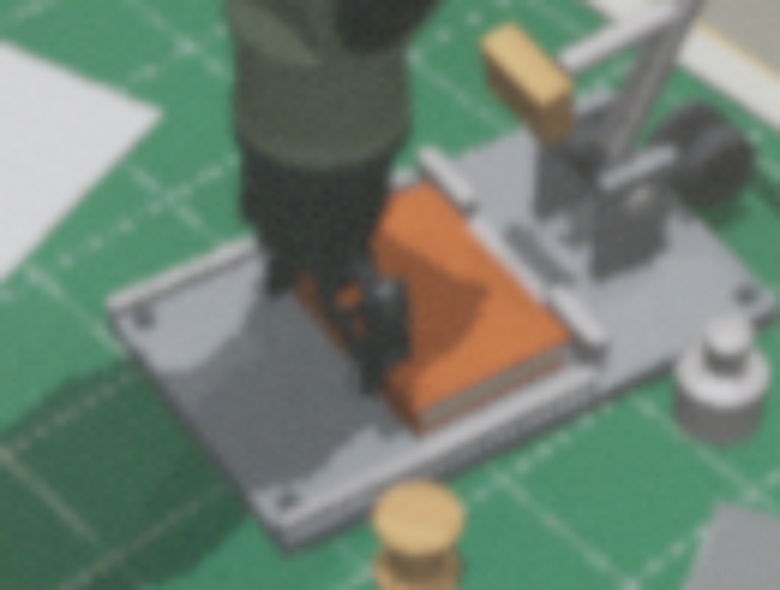

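The book's far edge is nearly at the fence and there is no contact force yet. I'll push in small steps and watch the force.

send_rows:
  series: "0 0 0 0 0 -1 1;0 0 0 0 0 -2 1;0 0 0 0 0 -2 1"

```text
clock: 9.72
position: [0.5565, 0.0235, 0.0323]
tool_rot: [-1.571, 0.0, 1.412]
force: [-0.7, -0.2, -0.1]
grip_width: 0.0857
```

send_rows:
  series: "0 0 0 0 0 -1 1;0 0 0 0 0 -1 1;0 0 0 0 0 -1 1"

```text
clock: 9.97
position: [0.5574, 0.0234, 0.0323]
tool_rot: [-1.571, -0.0, 1.412]
force: [-0.4, -0.3, -0.1]
grip_width: 0.0853
```

send_rows:
  series: "0 0 0 0 0 -1 1;0 0 0 0 0 -1 1;0 0 0 0 0 -1 1"

```text
clock: 10.22
position: [0.5584, 0.0232, 0.0323]
tool_rot: [-1.571, -0.0, 1.412]
force: [-0.1, -0.4, 0.3]
grip_width: 0.0855
```

send_rows:
  series: "0 0 0 0 0 -1 1;0 0 0 0 0 -2 1"

```text
clock: 10.38
position: [0.5597, 0.023, 0.0322]
tool_rot: [-1.569, 0.0, 1.412]
force: [-9.8, 2.1, 7.3]
grip_width: 0.0851
```

send_rows:
  series: "0 0 0 0 0 -1 1;0 0 0 0 0 -1 1"

```text
clock: 10.55
position: [0.5597, 0.023, 0.032]
tool_rot: [-1.567, 0.0, 1.412]
force: [-10.8, 2.6, 6.5]
grip_width: 0.0852
```

send_rows:
  series: "0 0 0 0 0 -1 1;0 0 0 0 0 -1 1"

```text
clock: 10.72
position: [0.5598, 0.023, 0.0319]
tool_rot: [-1.566, 0.001, 1.412]
force: [-15.1, 5.2, 9.6]
grip_width: 0.0854
```

Run:
```python
from h import *
s=grab('side');t=grab('top');cv2.imwrite('pics/s7.png',s);cv2.imwrite('pics/t7.png',t)
a=cv2.resize(s[155:225,285:365],None,fx=8,fy=8,interpolation=cv2.INTER_CUBIC)
cv2.imwrite('pics/s7c.png',a)
p=monitor.observe();print(p['force'],p['position'])
```

```text
[-15.14247967   3.5476023    9.05089041] [0.55982949 0.02299937 0.03189328]
```

View pics/s7c.png

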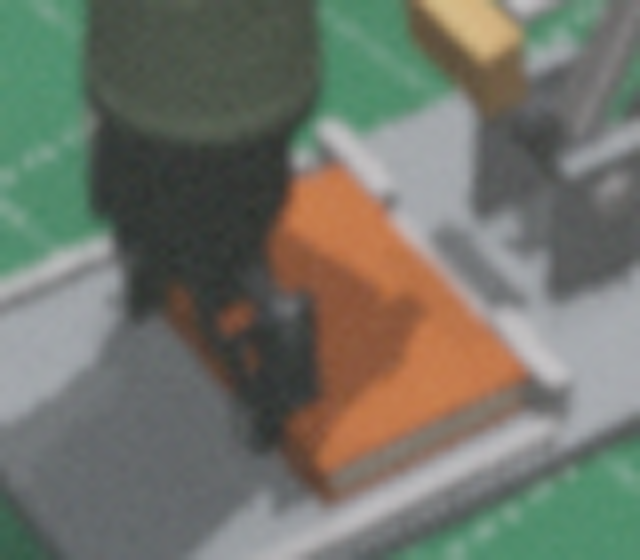

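The force rises to about 15 N with no further motion, and the picture shows the far edge along the fence at both ends. I'll back straight off and rise clear.

send_rows:
  series: "0 0 0 0 0 2 1;0 0 0 0 0 4 1;0 0 0 0 0 7 1;0 0 0 0 0 12 1;0 0 0 0 0 20 1;0 0 0 0 0 30 1;0 0 0 0 0 42 1;0 0 0 0 -10 55 1;0 0 0 0 -30 68 1;0 0 0 0 -55 80 1;0 0 0 0 -80 90 1;0 0 0 0 -105 95 1;0 0 0 0 -130 95 1;0 0 0 0 -150 95 1;0 0 0 0 -150 95 1"

```text
clock: 12.07
position: [0.4694, 0.0379, 0.1857]
tool_rot: [-1.576, -0.002, 1.412]
force: [0.6, 0.2, 0.3]
grip_width: 0.0857
```

Run:
```python
from h import *
s=grab('side');t=grab('top');cv2.imwrite('pics/s8.png',s);cv2.imwrite('pics/t8.png',t)
a=cv2.resize(s[95:245,245:395],None,fx=4,fy=4,interpolation=cv2.INTER_CUBIC)
b=cv2.resize(t[115:265,260:310],None,fx=4,fy=4,interpolation=cv2.INTER_CUBIC)
cv2.imwrite('pics/s8c.png',np.hstack([a,b]))
```

```text
(no output)
```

View pics/s8c.png

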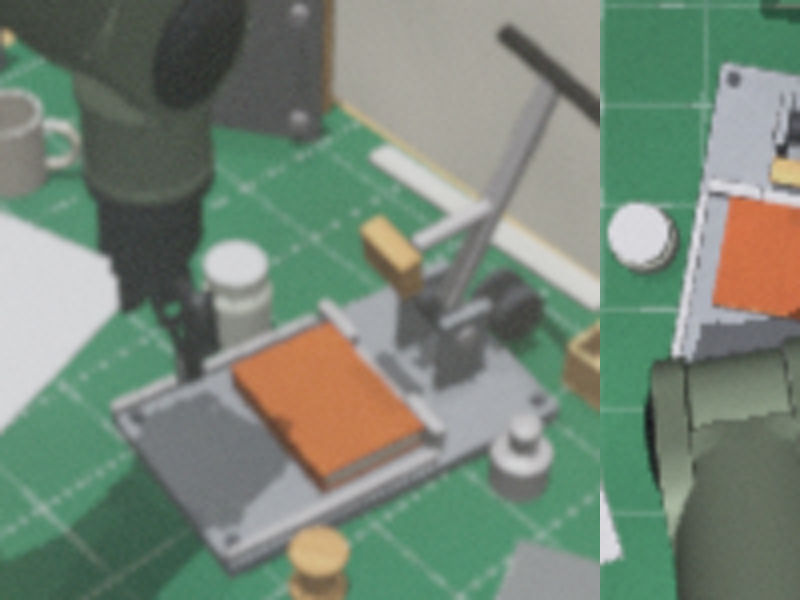

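View pics/t8.png

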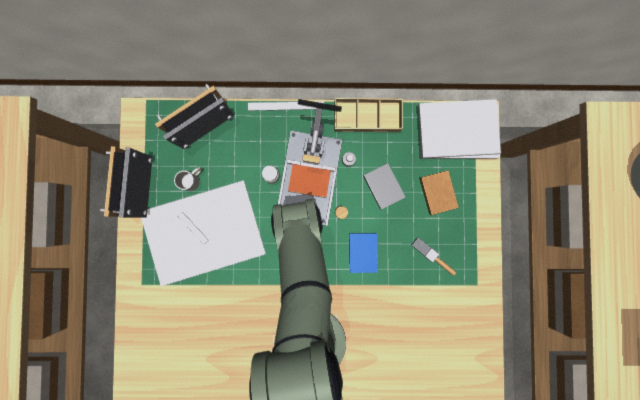

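The lever is up, the book lies along the fence at top (308,181), and the bystanders look unmoved. I'll run one numeric check with a colour mask.

Run:
```python
from h import *
y=-.159;Rz=np.array([[np.cos(y),-np.sin(y)],[np.sin(y),np.cos(y)]])
for n in('top','side'):
    im=cv2.imread(f'pics/{n[0]}8.png'); h=cv2.cvtColor(im,cv2.COLOR_BGR2HSV)
    m=cv2.inRange(h,(3,140,90),(14,255,255)); r=np.zeros_like(m)
    if n=='top': r[150:215,275:345]=255
    else: r[160:225,290:360]=255
    m&=r; c=max(cv2.findContours(m,0,2)[0],key=cv2.contourArea)[:,0]
    w=np.array([onz(n,p,.046)[:2] for p in c]); q=(w-[.633,.011])@Rz*1000
    b=cv2.minAreaRect(q.astype(np.float32)); print(n,b, q.min(0),q.max(0))
    # far edge fit
    fe=q[(abs(q[:,1])<55)&(q[:,0]>0)]; print('far edge slope',np.polyfit(fe[:,1],fe[:,0],1))
a,b=cv2.imread('pics/t0.png') if 0 else cv2.imread('pics/top0.png'),cv2.imread('pics/t8.png')
d=cv2.absdiff(a,b).max(2)>40
for nm,(x,yy) in dict(jar=(270,174),spool=(342,212),weight=(349,158),cup=(186,180),boards=(438,192),brush=(433,255),folder=(192,228)).items(): print(nm,d[yy-22:yy+22,x-22:x+22].sum())
# lever bar position: z=.3 plane
o=onz('top',(319,104.5),.3); print('bar press',(o[:2]-[.633,.011])@Rz)
```

```text
top ((-13.089420318603516, -3.794525146484375), (142.44216918945312, 101.49168395996094), 89.93865966796875) [-63.87272219 -74.97596614] [37.71128782 67.39239468]
far edge slope [1.15172266e-02 3.53264458e+01]
side ((-12.272655487060547, -5.0584716796875), (143.04298400878906, 101.96488952636719), 89.95679473876953) [-63.28845805 -76.55534094] [38.74137993 66.43886889]
far edge slope [1.75738673e-02 3.68593871e+01]
jar 77
spool 146
weight 35
cup 0
boards 0
brush 0
folder 92
bar press [2.06397527e-01 1.07864169e-04]
```

The book's centre is at x of about -12.7 mm and y of about -4 mm, and it is square to within 0.02 rad. The bar is at x = 206 mm, which is the raised stop.

```bash
python3 -c "
from workcell import bot;print(bot.job_done())"
```

```text
the job is handed in; nothing more can be done
None
```

The lever is up at its stop and the book is flush against the fence; I handed the job in at about 12 s of the 53 s allowed. I pushed the lever's bar up along its arc with shut fingers until it passed balance and swung back by itself. Then I pushed the book home by its spine with the jaws open, until the force rose to about 15 N with no further motion, and backed off.

My last checks, in the press frame:

| Check | Measured | Target |
|---|---|---|
| Book centre, x | -13.1 mm (top camera), -12.3 mm (side camera) | -12.5 mm |
| Book centre, y | -4 to -5 mm | within ±30 mm |
| Angle to the fence | under 0.02 rad | under 0.06 rad |
| Lever bar, x | 206 mm | 205 mm (raised stop) |

- **Lever at rest:** I did not measure its speed, but it looked the same in the pictures from about 6 s to 12 s.
- **Bystanders:** The cup, boards and brush show no change between the first and last pictures. The windows around the jar, spool, weight and folder do show changed pixels. I put these down to shadows and the moved book and lever; those four look to be in the same places by eye, and I did not measure them further.

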